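Return three swapped milling holders to their own taper pots

TASK

The three tapered milling holders were put back one pot off: the small one lies loose in the large pot and the medium and large ones stand proud in pots too small for them. Move every holder to the pot of its own size, seated upright with its flange down on the pot's rim, and let go; the bored wooden block is free for parking one in the meantime. Keep the holders upright all the time, and do not shift the collet tin or the tape measure.

Things in the scene. Friction and masses are not known exactly. Their poses are not given: they have to be found in the camera images.
- small_holder: Small steel tool holder, upright: taper pointing down, flange, neck, black collet nut, thin drill. Origin on the axis at the flange's underside, z up. Taper 31.75 mm across there, 46 mm long, 18.3 at its foot. Above: flange 55 across to 16 mm, neck 23 to 32, nut 29 across to 56 (grasp), cutter to 80. 0.38 kg. Starts in the large pot, flange loose on its rim.
- medium_holder: Medium steel tool holder, upright: taper pointing down, flange, neck, black collet nut, 10 mm end mill. Origin on the axis at the flange's underside, z up. Taper 38.1 mm across there, 54 mm long, 22.4 at its foot. Above: flange 60 across to 16 mm, neck 34 to 32, nut 40 across to 56 (grasp), cutter to 79. 0.55 kg. Starts resting by its taper in the small pot, 13 mm proud.
- large_holder: Large steel tool holder, upright: taper pointing down, flange, neck, black collet nut, 16 mm end mill. Origin on the axis at the flange's underside, z up. Taper 44.45 mm across there, 62 mm long, 26.4 at its foot. Above: flange 66 across to 16 mm, neck 44 to 32, nut 50 across to 56 (grasp), cutter to 81. 0.8 kg. Starts resting by its taper in the medium pot, 13 mm proud.
- small_pot: Small taper pot: grey, round, 63 mm across, on a round foot 94 mm across with three bolts. Fixed to the bench. Origin on the bore's axis at bench height, z up; flat rim at 56 mm. Conical through bore, 34.2 mm across at the rim: the small holder drops in with 1 to 2.5 mm play until its flange lies on the rim (its origin 56 mm above this one).
- medium_pot: Medium taper pot: square aluminium block 78 x 78 mm with a steel sleeve, bolted by two feet (126 mm over them). Fixed to the bench. Origin on the bore's axis at bench height, z up; flat rim at 64 mm. Conical through bore, 40.5 mm across at the rim: the medium holder drops in with 1 to 2.5 mm play until its flange lies on the rim (its origin 64 mm above this one).
- large_pot: Large taper pot: bright steel, round, 78 mm across, on a square base plate 110 x 110 x 10 mm with four bolts. Fixed to the bench. Origin on the bore's axis at bench height, z up; flat rim at 72 mm. Conical through bore, 46.9 mm across at the rim: the large holder drops in with 1 to 2.5 mm play until its flange lies on the rim (its origin 72 mm above this one).
- wood_block: Wooden block 110 x 110 mm, 72 mm high, screwed down, empty, with an upright through hole 48 mm across in its middle. Origin at the middle of its underside, z up. Any holder can stand in it, flange on its top (the holder's origin 72 mm above this one); the small one's flange overlaps the hole by only 3.5 mm all round.
- tin: closed dark red collet tin, 121 x 169 x 48 mm, lying on the bench beside the work; origin at the centre of its underside. To be left alone.
- pocket_tape: yellow pocket tape measure standing on the bench beside the work, 33 x 78 x 62 mm; origin at the centre of its underside. To be left alone.
Mind the look-alikes: they are no part of the job. Leave any turquoise look-alike of the small_holder alone.

How it is judged:
At the end, for the whole second after the job is handed in: Each holder stands at rest in the pot of its own size, its axis within 4 mm of the pot's, the underside of its flange less than 3 mm above the rim, tilted less than 0.06 rad (3.4 degrees) (z of small_holder in the frame of small_pot below 0.059 m and horizontal distance between small_holder and small_pot below 0.004 m and angle between each of small_holder, medium_holder, large_holder's own z axis and vertical below 0.06 rad and z of medium_holder in the frame of medium_pot below 0.067 m and horizontal distance between medium_holder and medium_pot below 0.004 m and z of large_holder in the frame of large_pot below 0.075 m and horizontal distance between large_holder and large_pot below 0.004 m and linear speed of each of small_holder, medium_holder, large_holder below 0.02 m/s); the robot touches nothing.
It fails at once if a holder is tipped by more than 0.5 rad (30 degrees) (angle between any of small_holder, medium_holder, large_holder's own z axis and vertical above 0.5 rad).
It fails at once if the collet tin or the tape measure is shifted by more than 20 mm (distance of any of tin, pocket_tape from where it was at the start of the episode above 0.02 m).
It also fails if it takes over 128 s, if anything falls off the work surface, if the arm or the gripper's body presses on something with over 40 N, if the wrist force passes 120 N, or if a joint passes its speed limit or range.

ROBOT

A 7-joint arm with a two-finger parallel gripper is mounted at the origin on a cart in front of the work surface, level with it; the furniture and walls round the work are solid. World frame = base frame: x ahead of the robot, y to its left, z up, the work surface at z = 0. Lengths are in m, angles in rad, forces in N, time in s.
With the tool pointing down it reaches from about 0.425 to 0.925 m from the base axis. Payload 6.8 kg.
Tool frame: the origin (TCP) lies between the finger pads; the fingertips stand finger_overhang ahead of it and the grasp point (between the pads) lies 6 mm ahead of it (finger_overhang is the distance from the TCP to the fingertips, in m); z points along the fingers, y is the line along which they close (so a half turn about z gives the same grasp; the last joint's range is limited). The gripper opens to 85 mm and grips with 20 to 120 N. Pads are 22 mm wide; open, the fingers measure 114 mm over their backs; the gripper's body (76 mm by 85 mm) begins 54 mm behind the grasp point. The pads swing forward as they close: fully open they stand 13 mm farther back than shut.
Start: joints at [-1.269, 0.477, 0.022, 1.555, -0.011, 1.109, -0.083], TCP at [0.269, 0.619, 0.256] pointing down, gripper open.
Joint ranges: [-2.96, 2.96], [-0.34, 2.1], [-1.41, 1.46], [0.24, 2.44], [-1.37, 4.51], [0.17, 1.92], [-2.96, 2.96]. Speed limits (rad/s): [2.39, 2.39, 3.14, 3.14, 3.14, 3.14, 3.14].

INTERFACE

Orientations are given as a unit quaternion [w, x, y, z].
In Python, from station import * gives the robot as it stands.
- The arm moves only by the tool drive_tool, never from a script. Its argument "increments" is a list of rows, each an object of numbers: "claw": the finger opening in m, from 0 to 0.0854; "dx", "dy", "dz": the shift along the tool's x, y, z in m; "wx", "wy", "wz": the turn, a rotation vector about the tool's x, y, z in degrees. A call has 1 to 20 rows; each row shifts and turns the commanded pose from where the row before left it, along the tool's axes as they then stand; what a row does not reach is not made up. A row lasts 1/8 s, in which the tool goes at most 62.5 mm and 10.7 degrees, less where a joint would pass 70% of its speed; a pose out of reach is approached as far as the arm can. A call with a gripper value outside its range is refused whole. The fingers move at their own pace and stop on an object; "newtons" is the grip in N (left out, the last holds). Time passes only in rows, so rows that do not move let the fingers close. It gives the time, the measured TCP pose, the force, the opening and the grip force at its end, in the units of the state.
- get_obs(): the state, without advancing time (a new reading comes with each control period).
- read_camera(name): name is "scene" or "top" or "wrist"; returns (picture, depth): 480x640x3 uint8, red, green, blue; 480x640 float32, m along the optical axis (not along the pixel's ray), 0 where there is no reading.
- calibration(name): a dict with "intrinsics" (3x3 intrinsics, pixels), "R" (3x3) and "t" (3): a world point X has camera coordinates R X + t; the wrist camera has in their place "mount" (4x4, takes a point from camera to tool coordinates, whose origin is the TCP and whose axes are the flange's). Camera axes: x right, y down, z forward; pixel columns grow to the right and rows downward; lengths in m; the calibration is good to about 2 mm. A picture is of the moment at which its call begins: read the wrist's pose just before it. calibration takes no time and is no camera call.
- hand_in(): hands the job in; it is judged then, once.
The state is a dict: "t": time; "q": joint angles; "joint_vel": joint speeds; "joint_torque": joint torques, N m; "eef_pos": TCP position; "tool_rot": TCP orientation; "contact_force": force on the tool from outside, world axes, zero at the start; "torque": the same for the moment, N m; "gripper_width": opening from 0.0 (shut) to 1.0 (fully open); "grasp_force": force on a finger pad.
Only numpy, scipy, OpenCV 4.12 (cv2) and the standard library are available. Lean on these libraries where they do the work, as an engineer would, in place of code of your own. Each camera call takes 0.05 s, during which the arm holds its last target. There are 200 camera calls.

## Working session

There is one attempt and no reset: what is moved stays moved. The work goes in short steps, Python scripts to look and compute and a tool call to move; the robot and the scene stay as the last step left them, time stands still between calls to the robot, and variables do not carry over. Pictures are saved under pics/ and viewed, at most 14 in all, crops included, and the job is handed in when it is done.

Besides the shell and the picture viewer there is one more tool, called after "Emit:" as name([rows], argument=value, ...), one row to a line, values as JSON. drive_tool: Moves the arm, as the interface text tells. Its arguments: {"type":"object","properties":{"increments":{"type":"array","items":{"type":"object","properties":{"claw":{"type":"number"},"dx":{"type":"number"},"dy":{"type":"number"},"dz":{"type":"number"},"wx":{"type":"number"},"wy":{"type":"number"},"wz":{"type":"number"}}}},"newtons":{"type":"number"}},"required":["increments"]}

```bash
mkdir -p pics; ls
python3 - <<'E'
from station import *
import cv2,numpy as np
o=get_obs();print({k:np.round(v,3) for k,v in o.items()})
for n in("scene","top"):
    p,d=read_camera(n);cv2.imwrite(f"pics/{n}0.png",p[:,:,::-1]);np.save(f"{n}0.npy",d)
    c=calibration(n);print(n,c)
print(calibration("wrist"))
E
```

```text
pics
{'t': np.float64(0.0), 'q': array([-1.269,  0.478,  0.022,  1.556, -0.012,  1.109, -0.083]), 'joint_vel': array([-0.   ,  0.002,  0.   , -0.001,  0.   , -0.002, -0.   ]), 'joint_torque': array([ 0.0000e+00, -5.9646e+01,  1.6080e+00, -2.8119e+01,  1.2000e-02,
        9.0000e-03,  0.0000e+00]), 'eef_pos': array([0.269, 0.619, 0.255]), 'tool_rot': array([-0.   ,  0.203,  0.979, -0.001]), 'contact_force': array([ 0.261, -0.538, -0.178]), 'torque': array([-0.013, -0.027, -0.042]), 'grasp_force': np.float64(0.0), 'gripper_width': np.float64(0.999)}
scene {'intrinsics': array([[473.90716545,   0.        , 327.60098158],
       [  0.        , 473.90716545, 243.44994999],
       [  0.        ,   0.        ,   1.        ]]), 'R': array([[ 0.6298578 , -0.77646565, -0.0195001 ],
       [-0.33523309, -0.24911769, -0.90860286],
       [ 0.70064108,  0.57882767, -0.4172057 ]]), 't': array([-0.26509928,  0.265797  ,  0.78905391])}
top {'intrinsics': array([[538.81426887,   0.        , 326.00488085],
       [  0.        , 538.81426887, 233.2458907 ],
       [  0.        ,   0.        ,   1.        ]]), 'R': array([[ 0.02208922, -0.99970187,  0.01040351],
       [-0.98614452, -0.02349859, -0.1642157 ],
       [ 0.16441121, -0.00663197, -0.98636959]]), 't': array([0.05408405, 0.52889099, 1.48434838])}
{'intrinsics': array([[331.0051866 ,   0.        , 321.99286726],
       [  0.        , 331.0051866 , 233.74748439],
       [  0.        ,   0.        ,   1.        ]]), 'mount': array([[ 2.92027879e-04, -9.54934722e-01, -2.96815754e-01,
         7.58516315e-02],
       [ 9.99999943e-01,  2.28074710e-04,  2.50092529e-04,
        -8.15619590e-04],
       [-1.71125873e-04, -2.96815810e-01,  9.54934734e-01,
        -1.18948327e-01],
       [ 0.00000000e+00,  0.00000000e+00,  0.00000000e+00,
         1.00000000e+00]])}
```

View pics/top0.png

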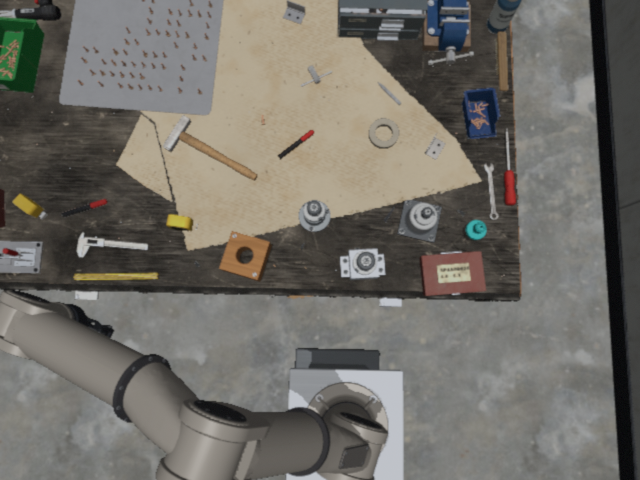

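View pics/scene0.png

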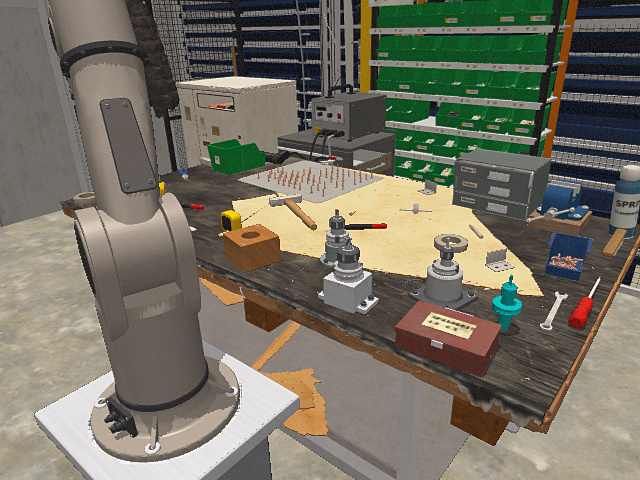

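The top view shows the medium holder in the small pot at about (315,212), and the large holder in the medium pot at (366,262). The small holder is in the large pot at (424,215). The empty wooden block is at (245,255), the tape at (180,222), the tin at (453,272) and the turquoise decoy at (477,230).

```bash
cat > h.py <<'E'
import numpy as np,cv2
from station import *
from scipy.spatial.transform import Rotation as Ro
def cam(n,o=None):
    c=calibration(n);K=c["intrinsics"]
    if n=="wrist":
        o=o or get_obs();w,x,y,z=o["tool_rot"];T=np.eye(4);T[:3,:3]=Ro.from_quat([x,y,z,w]).as_matrix();T[:3,3]=o["eef_pos"]
        M=T@c["mount"];return K,M[:3,:3],M[:3,3]
    return K,c["R"].T,-c["R"].T@c["t"]
def ray(cm,u,v,z):
    K,R,t=cm;r=R@np.linalg.inv(K)@[u,v,1];return t+r*(z-t[2])/r[2]
def proj(cm,X):
    K,R,t=cm;p=K@(R.T@(np.asarray(X)-t));return p[:2]/p[2]
def cloud(cm,d):
    K,R,t=cm;v,u=np.indices(d.shape);P=np.stack([(u-K[0,2])/K[0,0]*d,(v-K[1,2])/K[1,1]*d,d],-1)
    P=P@R.T+t;P[d==0]=np.nan;return P
E
python3 - <<'E'
from h import *
cm=cam("top");P=cloud(cm,np.load("top0.npy"))
for n,u,v,z in(("medium(small pot)",315,207,.12),("large(med pot)",366,260,.13),("small(large pot)",425,211,.12),("block",245,255,.072),("tin",453,272,.048),("tape",180,222,.062),("turq",477,228,.1)):
    w=P[v-30:v+30,u-30:u+30].reshape(-1,3);w=w[w[:,2]>.03]
    print(n,ray(cm,u,v,z).round(3),"cloud min/max",np.percentile(w,1,0).round(3),np.percentile(w,99,0).round(3),w[:,2].max().round(3))
E
```

```text
medium(small pot) [0.586 0.098 0.12 ] cloud min/max [0.554 0.071 0.035] [0.612 0.129 0.147] 0.149
large(med pot) [ 0.444 -0.041  0.13 ] cloud min/max [ 0.401 -0.08   0.036] [ 0.481 -0.001  0.156] 0.163
small(large pot) [ 0.582 -0.201  0.12 ] cloud min/max [ 0.54  -0.243  0.036] [ 0.614 -0.168  0.135] 0.158
block [0.457 0.288 0.072] cloud min/max [0.394 0.226 0.034] [0.517 0.35  0.08 ] 0.083
tin [ 0.425 -0.292  0.048] cloud min/max [ 0.363 -0.373  0.039] [ 0.481 -0.21   0.056] 0.061
tape [0.547 0.476 0.062] cloud min/max [0.53  0.449 0.031] [0.566 0.515 0.069] 0.072
turq [ 0.543 -0.347  0.1  ] cloud min/max [ 0.467 -0.381  0.041] [ 0.571 -0.278  0.119] 0.125
```

Emit:
drive_tool([
  {"wz": -7.8},
  {"wz": -7.8},
  {"wz": -7.8},
  {"dx": -0.027, "dy": -0.047},
  {"dx": -0.027, "dy": -0.047},
  {"dx": -0.027, "dy": -0.047},
  {"dx": -0.027, "dy": -0.047},
  {"dx": -0.027, "dy": -0.047},
  {"dx": -0.027, "dy": -0.047},
  {"dx": -0.027, "dy": -0.047},
  {},
  {},
])

```text
schema error: expected keys claw, dx, dy, dz, wx, wy, wz
```

Emit:
drive_tool([
  {"claw": 0.085, "dx": 0, "dy": 0, "dz": 0, "wx": 0, "wy": 0, "wz": -7.8},
  {"claw": 0.085, "dx": 0, "dy": 0, "dz": 0, "wx": 0, "wy": 0, "wz": -7.8},
  {"claw": 0.085, "dx": 0, "dy": 0, "dz": 0, "wx": 0, "wy": 0, "wz": -7.8},
  {"claw": 0.085, "dx": -0.027, "dy": -0.047, "dz": 0, "wx": 0, "wy": 0, "wz": 0},
  {"claw": 0.085, "dx": -0.027, "dy": -0.047, "dz": 0, "wx": 0, "wy": 0, "wz": 0},
  {"claw": 0.085, "dx": -0.027, "dy": -0.047, "dz": 0, "wx": 0, "wy": 0, "wz": 0},
  {"claw": 0.085, "dx": -0.027, "dy": -0.047, "dz": 0, "wx": 0, "wy": 0, "wz": 0},
  {"claw": 0.085, "dx": -0.027, "dy": -0.047, "dz": 0, "wx": 0, "wy": 0, "wz": 0},
  {"claw": 0.085, "dx": -0.027, "dy": -0.047, "dz": 0, "wx": 0, "wy": 0, "wz": 0},
  {"claw": 0.085, "dx": -0.027, "dy": -0.047, "dz": 0, "wx": 0, "wy": 0, "wz": 0},
  {"claw": 0.085, "dx": 0, "dy": 0, "dz": 0, "wx": 0, "wy": 0, "wz": 0},
  {"claw": 0.085, "dx": 0, "dy": 0, "dz": 0, "wx": 0, "wy": 0, "wz": 0},
], newtons=60)

```text
t: 1.6
eef_pos: [0.4571, 0.2902, 0.2561]
tool_rot: [-0.0, 0.001, 1.0, 0.0]
contact_force: [-0.1, 0.6, -0.8]
gripper_width: 0.997
grasp_force: 0.0
```

```bash
cat > snap.py <<'E'
import sys
from h import *
o=get_obs();cm=cam("wrist",o);p,d=read_camera("wrist");n=sys.argv[1]
cv2.imwrite(f"pics/{n}.png",p[:,:,::-1]);np.savez(f"{n}.npz",p=p,d=d,R=cm[1],t=cm[2],K=cm[0])
print(o["t"],o["eef_pos"].round(4),o["tool_rot"].round(4),o["q"].round(2),o["gripper_width"])
E
python3 snap.py w1; python3 -c "
import station;print([x for x in dir(station) if x[0]!='_'],getattr(station,'finger_overhang',None))"
```

```text
1.6 [0.4571 0.2902 0.2561] [-3.e-04  8.e-04  1.e+00  1.e-04] [-0.72  0.26  0.05  1.88 -0.02  1.01  0.9 ] 0.9971502176211152
['PlanningError', 'calibration', 'finger_overhang', 'get_obs', 'hand_in', 'read_camera'] 0.025
```

View pics/w1.png

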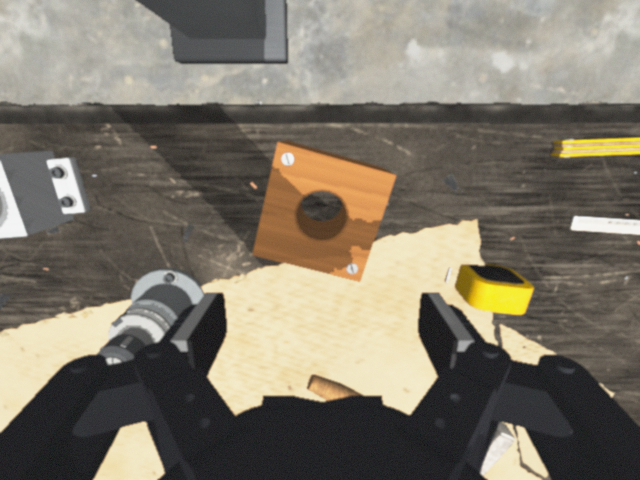

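The wrist view shows the block's top face with corners at about (280,143), (396,175), (361,280) and (254,257), and its hole centred near (322,214). The small pot is at lower left.

Run:
```python
from h import *
f=np.load("w1.npz");cm=(f["K"],f["R"],f["t"]);P=cloud(cm,f["d"])
w=P[130:290,245:405];m=(abs(w[...,2]-.072)<.008)
print("top z",np.median(w[m][:,2]))
q=np.array([ray(cm,u+245,v+130,.072)[:2] for v,u in np.argwhere(m)]).astype(np.float32)
print("rect",cv2.minAreaRect(q*1000))
g=(~m).astype(np.uint8)
n,l,s,c=cv2.connectedComponentsWithStats(g)
for i in range(1,n):
    if s[i,4]>300 and s[i,0]>0 and s[i,1]>0 and s[i,2]<80:
        e=np.array([ray(cm,u+245,v+130,.072)[:2] for v,u in np.argwhere(l==i)]).astype(np.float32)
        print("hole",s[i],cv2.minEnclosingCircle(e*1000),e.mean(0))
        
c=[ray(cm,*x,.072)[:2] for x in((280,143),(396,175),(361,280),(254,257))];print(np.round(c,4),np.mean(c,0))
```

```text
top z 0.07331113949439166
rect ((457.16229248046875, 288.37603759765625), (110.46161651611328, 111.11427307128906), 74.604736328125)
hole [  51   61   50   47 1816] ((455.7529602050781, 288.3285827636719), 23.302677154541016) [0.45536518 0.28828368]
[[0.391  0.2525]
 [0.4192 0.3568]
 [0.5236 0.3285]
 [0.4988 0.2228]] [0.45815588 0.29017556]
```

Emit:
drive_tool([
  {"claw": 0.085, "dx": 0.002, "dy": -0.055, "dz": -0.005, "wx": 0, "wy": 0, "wz": 0},
  {"claw": 0.085, "dx": 0.002, "dy": -0.055, "dz": -0.005, "wx": 0, "wy": 0, "wz": 0},
  {"claw": 0.085, "dx": 0.002, "dy": -0.055, "dz": -0.005, "wx": 0, "wy": 0, "wz": 0},
  {"claw": 0.085, "dx": 0.002, "dy": -0.055, "dz": -0.005, "wx": 0, "wy": 0, "wz": 0},
  {"claw": 0.085, "dx": 0.002, "dy": -0.055, "dz": -0.005, "wx": 0, "wy": 0, "wz": 0},
  {"claw": 0.085, "dx": 0.003, "dy": -0.055, "dz": -0.005, "wx": 0, "wy": 0, "wz": 0},
  {"claw": 0.085, "dx": 0, "dy": 0, "dz": 0, "wx": 0, "wy": 0, "wz": 0},
  {"claw": 0.085, "dx": 0, "dy": 0, "dz": 0, "wx": 0, "wy": 0, "wz": 0},
])

```text
t: 2.65
eef_pos: [0.4442, -0.0384, 0.2862]
tool_rot: [-0.0, -0.0, 1.0, 0.0]
contact_force: [-0.2, 0.4, 0.2]
gripper_width: 0.993
grasp_force: 0.0
```

```bash
python3 snap.py w2
```

```text
2.65 [ 0.4442 -0.0384  0.2862] [-0.e+00 -5.e-04  1.e+00  3.e-04] [-0.33  0.05  0.29  2.06 -0.02  1.04  1.54] 0.9930429326251622
```

View pics/w2.png

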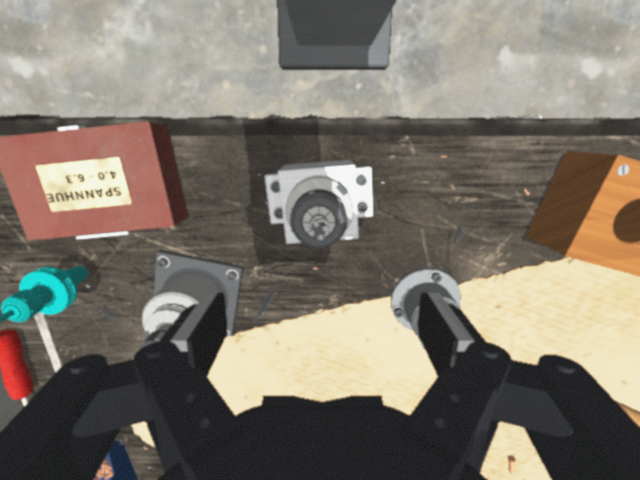

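The large holder is centred at about (320,218), in the medium pot. The large pot is at (175,310), the small pot's foot at (425,300), and the tin at upper left.

```bash
cat > circ.py <<'E'
import sys
from h import *
# file u v halfwin ; then z-levels: fit circle to the outline of points within z +-tol
n,u,v,h=sys.argv[1],*map(int,sys.argv[2:5])
f=np.load(n+".npz");cm=(f["K"],f["R"],f["t"]);P=cloud(cm,f["d"]);w=P[v-h:v+h,max(u-h,0):u+h].reshape(-1,3);w=w[np.isfinite(w[:,2])]
print("hist",[(round(a,3),int(c)) for c,a in zip(*np.histogram(w[:,2],np.arange(.03,.18,.004))) if c>30])
for s in sys.argv[5:]:
    z,t,R=map(float,s.split(","))
    q=w[abs(w[:,2]-z)<t][:,:2]
    if R>0:
        q=q[np.linalg.norm(q-np.median(q,0),axis=1)<R*1.6]
    print(s,len(q),"median z",np.median(w[abs(w[:,2]-z)<t][:,2]).round(4),"circle mm",cv2.minEnclosingCircle((q*1000).astype(np.float32)),"mean",q.mean(0).round(4),"rect",cv2.minAreaRect((q*1000).astype(np.float32)))
E
python3 circ.py w2 320 218 60 .133,.005,.025 .093,.005,.033 .064,.005,.05 .155,.008,.01
```

```text
hist [(np.float64(0.046), 33), (np.float64(0.058), 31), (np.float64(0.062), 1496), (np.float64(0.066), 332), (np.float64(0.078), 60), (np.float64(0.086), 38), (np.float64(0.09), 1027), (np.float64(0.114), 37), (np.float64(0.122), 52), (np.float64(0.126), 531), (np.float64(0.13), 1598), (np.float64(0.138), 44), (np.float64(0.15), 48), (np.float64(0.154), 225)]
.133,.005,.025 2062 median z 0.1313 circle mm ((441.9359130859375, -42.64146423339844), 24.899513244628906) mean [ 0.4398 -0.0424] rect ((441.81976318359375, -42.480613708496094), (49.34794616699219, 48.54051208496094), 1.290395736694336)
.093,.005,.033 1057 median z 0.0916 circle mm ((441.607177734375, -42.80696487426758), 33.55112075805664) mean [ 0.4258 -0.0419] rect ((435.66351318359375, -42.36101150512695), (65.47663116455078, 52.39192581176758), 89.82579803466797)
.064,.005,.05 1852 median z 0.0653 circle mm ((442.03485107421875, -42.627586364746094), 54.68893814086914) mean [ 0.4287 -0.0421] rect ((442.1746826171875, -42.588600158691406), (78.20540618896484, 78.03668212890625), 4.513211250305176)
.155,.008,.01 299 median z 0.1563 circle mm ((442.1171569824219, -42.5228385925293), 7.996985912322998) mean [ 0.4411 -0.0427] rect ((441.83380126953125, -42.58207702636719), (15.020106315612793, 15.441521644592285), 63.56228256225586)
```

Emit:
drive_tool([
  {"claw": 0.085, "dx": 0.0023, "dy": -0.0042, "dz": 0.03, "wx": 0, "wy": 0, "wz": 0},
  {"claw": 0.085, "dx": 0, "dy": 0, "dz": 0.04, "wx": 0, "wy": 0, "wz": 0},
  {"claw": 0.085, "dx": 0, "dy": 0, "dz": 0.04, "wx": 0, "wy": 0, "wz": 0},
  {"claw": 0.085, "dx": 0, "dy": 0, "dz": 0.03, "wx": 0, "wy": 0, "wz": 0},
  {"claw": 0.085, "dx": 0, "dy": 0, "dz": 0.019, "wx": 0, "wy": 0, "wz": 0},
  {"claw": 0.06, "dx": 0, "dy": 0, "dz": 0, "wx": 0, "wy": 0, "wz": 0},
  {"claw": 0.05, "dx": 0, "dy": 0, "dz": 0, "wx": 0, "wy": 0, "wz": 0},
  {"claw": 0.04, "dx": 0, "dy": 0, "dz": 0, "wx": 0, "wy": 0, "wz": 0},
  {"claw": 0.04, "dx": 0, "dy": 0, "dz": 0, "wx": 0, "wy": 0, "wz": 0},
  {"claw": 0.04, "dx": 0, "dy": 0, "dz": 0, "wx": 0, "wy": 0, "wz": 0},
  {"claw": 0.04, "dx": 0, "dy": 0, "dz": 0, "wx": 0, "wy": 0, "wz": 0},
], newtons=80)

```text
t: 4.08
eef_pos: [0.4426, -0.0425, 0.1281]
tool_rot: [0.001, -0.0, 1.0, 0.001]
contact_force: [0.9, 5.2, -2.9]
gripper_width: 0.564
grasp_force: 83.3
```

Emit:
drive_tool([
  {"claw": 0.04, "dx": 0, "dy": 0, "dz": -0.006, "wx": 0, "wy": 0, "wz": 0},
  {"claw": 0.04, "dx": 0, "dy": 0, "dz": -0.014, "wx": 0, "wy": 0, "wz": 0},
  {"claw": 0.04, "dx": 0, "dy": 0, "dz": -0.025, "wx": 0, "wy": 0, "wz": 0},
  {"claw": 0.04, "dx": 0, "dy": 0, "dz": -0.03, "wx": 0, "wy": 0, "wz": 0},
  {"claw": 0.04, "dx": 0, "dy": 0, "dz": -0.015, "wx": 0, "wy": 0, "wz": 0},
  {"claw": 0.04, "dx": 0, "dy": 0.02, "dz": 0, "wx": 0, "wy": 0, "wz": 0},
  {"claw": 0.04, "dx": -0.002, "dy": 0.04, "dz": 0, "wx": 0, "wy": 0, "wz": 0},
  {"claw": 0.04, "dx": -0.002, "dy": 0.05, "dz": 0, "wx": 0, "wy": 0, "wz": 0},
  {"claw": 0.04, "dx": -0.002, "dy": 0.05, "dz": 0, "wx": 0, "wy": 0, "wz": 0},
  {"claw": 0.04, "dx": -0.002, "dy": 0.05, "dz": 0, "wx": 0, "wy": 0, "wz": 0},
  {"claw": 0.04, "dx": -0.002, "dy": 0.05, "dz": 0, "wx": 0, "wy": 0, "wz": 0},
  {"claw": 0.04, "dx": -0.002, "dy": 0.04, "dz": 0, "wx": 0, "wy": 0, "wz": 0},
  {"claw": 0.04, "dx": -0.002, "dy": 0.031, "dz": 0, "wx": 0, "wy": 0, "wz": 0},
  {"claw": 0.04, "dx": 0, "dy": 0, "dz": 0, "wx": 0, "wy": 0, "wz": 0},
  {"claw": 0.04, "dx": 0, "dy": 0, "dz": 0, "wx": 0, "wy": 0, "wz": 0},
])

```text
t: 5.95
eef_pos: [0.456, 0.2853, 0.2174]
tool_rot: [-0.0, 0.001, 1.0, -0.001]
contact_force: [0.4, 0.6, -7.2]
gripper_width: 0.56
grasp_force: 89.1
```

```bash
python3 snap.py w3
```

```text
5.95 [0.456  0.2853 0.2174] [-2.0e-04  1.1e-03  1.0e+00 -9.0e-04] [-0.75  0.3   0.09  1.93 -0.03  0.92  0.92] 0.5597706468519004
```

View pics/w3.png

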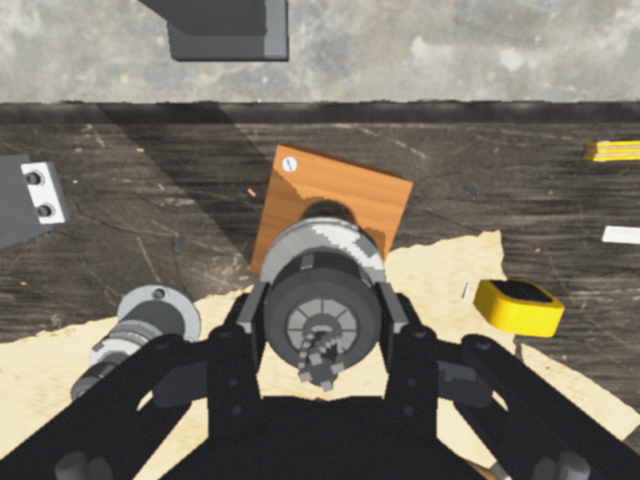

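The large holder is upright in the gripper with its nut top at about (322,325). The block hole is partly visible at (328,212).

Emit:
drive_tool([
  {"claw": 0.04, "dx": -0.0007, "dy": 0.0031, "dz": 0.0, "wx": 0, "wy": 0, "wz": 0},
  {"claw": 0.04, "dx": 0, "dy": 0, "dz": 0.015, "wx": 0, "wy": 0, "wz": 0},
  {"claw": 0.04, "dx": 0, "dy": 0, "dz": 0.02, "wx": 0, "wy": 0, "wz": 0},
  {"claw": 0.04, "dx": 0, "dy": 0, "dz": 0.02, "wx": 0, "wy": 0, "wz": 0},
  {"claw": 0.04, "dx": 0, "dy": 0, "dz": 0.015, "wx": 0, "wy": 0, "wz": 0},
  {"claw": 0.04, "dx": 0, "dy": 0, "dz": 0.012, "wx": 0, "wy": 0, "wz": 0},
  {"claw": 0.04, "dx": 0, "dy": 0, "dz": 0.007, "wx": 0, "wy": 0, "wz": 0},
  {"claw": 0.04, "dx": 0, "dy": 0, "dz": 0, "wx": 0, "wy": 0, "wz": 0},
  {"claw": 0.04, "dx": 0, "dy": 0, "dz": 0, "wx": 0, "wy": 0, "wz": 0},
])

```text
t: 7.12
eef_pos: [0.4573, 0.29, 0.1288]
tool_rot: [0.0, 0.001, 1.0, 0.0]
contact_force: [0.6, 0.0, -6.1]
gripper_width: 0.561
grasp_force: 89.2
```

Emit:
drive_tool([
  {"claw": 0.04, "dx": 0, "dy": -0.0012, "dz": 0.002, "wx": 0, "wy": 0, "wz": 0},
  {"claw": 0.04, "dx": 0, "dy": 0, "dz": 0.002, "wx": 0, "wy": 0, "wz": 0},
  {"claw": 0.04, "dx": 0, "dy": 0, "dz": 0.001, "wx": 0, "wy": 0, "wz": 0},
  {"claw": 0.04, "dx": 0, "dy": 0, "dz": 0, "wx": 0, "wy": 0, "wz": 0},
])

```text
t: 7.62
eef_pos: [0.4574, 0.289, 0.1264]
tool_rot: [0.001, 0.001, 1.0, 0.001]
contact_force: [-7.8, -3.5, 21.1]
gripper_width: 0.562
grasp_force: 92.7
```

Emit:
drive_tool([
  {"claw": 0.04, "dx": 0.001, "dy": -0.0005, "dz": 0, "wx": 0, "wy": 0, "wz": 0},
  {"claw": 0.04, "dx": 0.001, "dy": 0, "dz": 0, "wx": 0, "wy": 0, "wz": 0},
  {"claw": 0.04, "dx": 0, "dy": 0, "dz": 0, "wx": 0, "wy": 0, "wz": 0},
])

```text
t: 8.0
eef_pos: [0.4572, 0.2889, 0.1265]
tool_rot: [0.002, 0.001, 1.0, 0.001]
contact_force: [-1.2, -1.6, 14.1]
gripper_width: 0.558
grasp_force: 91.3
```

```bash
python3 snap.py w4; python3 circ.py w4 322 300 110 .128,.006,.025  .088,.006,.033 .072,.004,0
```

```text
8.0 [0.4572 0.2889 0.1265] [2.4e-03 9.0e-04 1.0e+00 1.4e-03] [-0.74  0.42  0.08  2.   -0.05  0.72  0.93] 0.5583117105609124
hist [(np.float64(0.07), 11166), (np.float64(0.074), 2264), (np.float64(0.078), 299), (np.float64(0.082), 39), (np.float64(0.086), 2758), (np.float64(0.09), 953), (np.float64(0.094), 117), (np.float64(0.106), 257), (np.float64(0.11), 461), (np.float64(0.114), 588), (np.float64(0.118), 654), (np.float64(0.122), 981), (np.float64(0.126), 6140), (np.float64(0.13), 2317), (np.float64(0.134), 774), (np.float64(0.138), 845), (np.float64(0.142), 1151), (np.float64(0.146), 641), (np.float64(0.15), 1062), (np.float64(0.154), 1531), (np.float64(0.158), 617), (np.float64(0.162), 258), (np.float64(0.166), 137), (np.float64(0.17), 761), (np.float64(0.174), 1746)]
.128,.006,.025 9438 median z 0.1292 circle mm ((450.6244812011719, 288.00286865234375), 37.7896614074707) mean [0.4499 0.2882] rect ((452.31158447265625, 289.01708984375), (55.52789306640625, 58.03555679321289), 41.82689666748047)
.088,.006,.033 3750 median z 0.0895 circle mm ((453.7197265625, 288.3720703125), 32.76285934448242) mean [0.4373 0.2887] rect ((440.47802734375, 288.3783874511719), (65.40220642089844, 32.63697814941406), 89.9726791381836)
.072,.004,0 13296 median z 0.0734 circle mm ((461.48583984375, 289.1156005859375), 73.4532241821289) mean [0.437  0.2914] rect ((457.12908935546875, 288.5970458984375), (110.35269165039062, 110.61821746826172), 74.33122253417969)
```

View pics/w4.png

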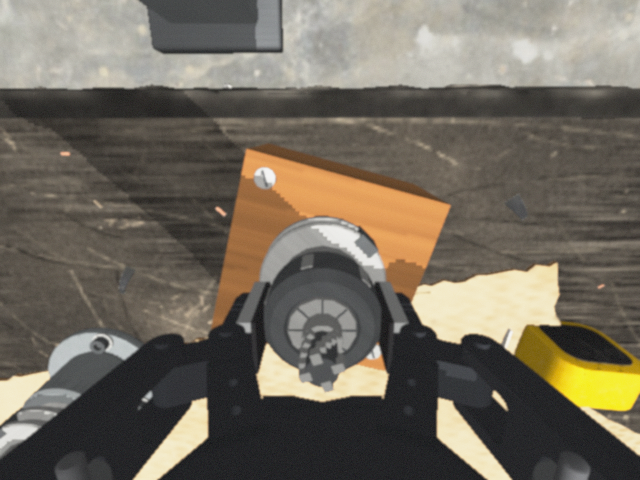

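The flange top is at 0.0895 and the block top at 0.0734, so the flange is seated on the block (nut at (322,320)). Release and go on to the medium holder.

Emit:
drive_tool([
  {"claw": 0.06, "dx": 0, "dy": 0, "dz": 0, "wx": 0, "wy": 0, "wz": 0},
  {"claw": 0.085, "dx": 0, "dy": 0, "dz": 0, "wx": 0, "wy": 0, "wz": 0},
  {"claw": 0.085, "dx": 0, "dy": 0, "dz": 0, "wx": 0, "wy": 0, "wz": 0},
  {"claw": 0.085, "dx": 0, "dy": 0, "dz": -0.02, "wx": 0, "wy": 0, "wz": 0},
  {"claw": 0.085, "dx": 0, "dy": 0, "dz": -0.04, "wx": 0, "wy": 0, "wz": 0},
  {"claw": 0.085, "dx": 0, "dy": 0, "dz": -0.05, "wx": 0, "wy": 0, "wz": 0},
  {"claw": 0.085, "dx": 0, "dy": 0, "dz": -0.05, "wx": 0, "wy": 0, "wz": 0},
  {"claw": 0.085, "dx": -0.03, "dy": -0.045, "dz": 0, "wx": 0, "wy": 0, "wz": 0},
  {"claw": 0.085, "dx": -0.035, "dy": -0.05, "dz": 0, "wx": 0, "wy": 0, "wz": 0},
  {"claw": 0.085, "dx": -0.035, "dy": -0.05, "dz": 0, "wx": 0, "wy": 0, "wz": 0},
  {"claw": 0.085, "dx": -0.03, "dy": -0.046, "dz": 0, "wx": 0, "wy": 0, "wz": 0},
  {"claw": 0.085, "dx": 0, "dy": 0, "dz": 0, "wx": 0, "wy": 0, "wz": 0},
  {"claw": 0.085, "dx": 0, "dy": 0, "dz": 0, "wx": 0, "wy": 0, "wz": 0},
])

```text
t: 9.68
eef_pos: [0.5843, 0.0974, 0.2829]
tool_rot: [-0.0, 0.001, 1.0, 0.0]
contact_force: [-0.7, 1.0, 0.1]
gripper_width: 0.992
grasp_force: 0.0
```

```bash
python3 snap.py w5
python3 - <<'E'
from h import *
f=np.load("w5.npz");print(proj((f["K"],f["R"],f["t"]),[.586,.098,.125]))
E
python3 circ.py w5 322 225 65 .125,.005,.02 .085,.005,.03 .056,.005,0.032 .147,.006,.006
```

```text
9.675 [0.5843 0.0974 0.2829] [-5.e-04  7.e-04  1.e+00  2.e-04] [-0.45  0.32  0.22  1.74 -0.08  1.09  1.37] 0.9919899639595189
[323.36825828 224.94830861]
hist [(np.float64(0.05), 32), (np.float64(0.054), 178), (np.float64(0.07), 57), (np.float64(0.078), 50), (np.float64(0.082), 1134), (np.float64(0.106), 34), (np.float64(0.11), 38), (np.float64(0.114), 51), (np.float64(0.118), 414), (np.float64(0.122), 966), (np.float64(0.146), 67)]
.125,.005,.02 1301 median z 0.1232 circle mm ((585.1431274414062, 99.37345123291016), 19.89594841003418) mean [0.5838 0.0992] rect ((584.9693603515625, 99.44657897949219), (38.46563720703125, 38.815582275390625), 1.0931347608566284)
.085,.005,.03 1181 median z 0.0834 circle mm ((585.5450439453125, 99.25656127929688), 30.963918685913086) mean [0.5738 0.0988] rect ((582.5604858398438, 99.23359680175781), (53.656463623046875, 58.84101867675781), 0.26514503359794617)
.056,.005,0.032 210 median z 0.0557 circle mm ((581.875732421875, 98.85542297363281), 30.992719650268555) mean [0.5615 0.0993] rect ((568.0068969726562, 98.06343078613281), (27.88208770751953, 61.98517608642578), 3.2684097290039062)
.147,.006,.006 103 median z 0.1464 circle mm ((585.4468994140625, 99.35637664794922), 4.9788665771484375) mean [0.5849 0.0993] rect ((585.2097778320312, 99.50017547607422), (8.384029388427734, 8.588990211486816), 50.9758415222168)
```

View pics/w5.png

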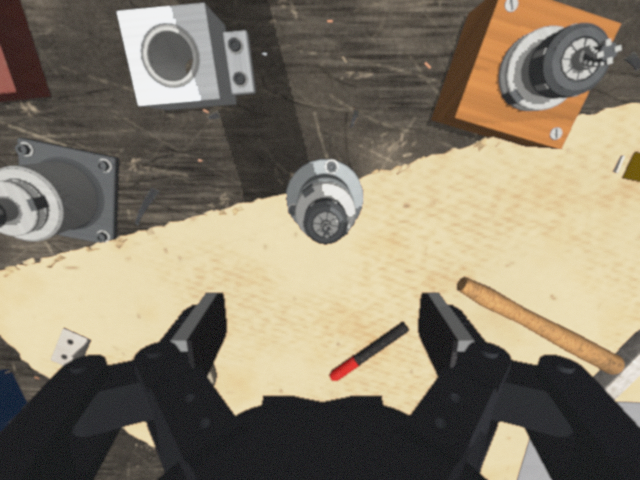

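The medium holder stands upright at about (326,210). The now empty medium pot bore is at (170,55), and the large holder is upright in the block at upper right.

Emit:
drive_tool([
  {"claw": 0.085, "dx": -0.001, "dy": 0.002, "dz": 0.03, "wx": 0, "wy": 0, "wz": 0},
  {"claw": 0.085, "dx": 0, "dy": 0, "dz": 0.04, "wx": 0, "wy": 0, "wz": 0},
  {"claw": 0.085, "dx": 0, "dy": 0, "dz": 0.04, "wx": 0, "wy": 0, "wz": 0},
  {"claw": 0.085, "dx": 0, "dy": 0, "dz": 0.035, "wx": 0, "wy": 0, "wz": 0},
  {"claw": 0.085, "dx": 0, "dy": 0, "dz": 0.02, "wx": 0, "wy": 0, "wz": 0},
  {"claw": 0.05, "dx": 0, "dy": 0, "dz": 0, "wx": 0, "wy": 0, "wz": 0},
  {"claw": 0.03, "dx": 0, "dy": 0, "dz": 0, "wx": 0, "wy": 0, "wz": 0},
  {"claw": 0.03, "dx": 0, "dy": 0, "dz": 0, "wx": 0, "wy": 0, "wz": 0},
  {"claw": 0.03, "dx": 0, "dy": 0, "dz": 0, "wx": 0, "wy": 0, "wz": 0},
  {"claw": 0.03, "dx": 0, "dy": 0, "dz": 0, "wx": 0, "wy": 0, "wz": 0},
  {"claw": 0.03, "dx": 0, "dy": 0, "dz": 0, "wx": 0, "wy": 0, "wz": 0},
])

```text
t: 11.1
eef_pos: [0.5866, 0.0999, 0.1196]
tool_rot: [0.001, 0.0, 1.0, 0.001]
contact_force: [-0.4, 3.0, 7.2]
gripper_width: 0.444
grasp_force: 81.3
```

Emit:
drive_tool([
  {"claw": 0.03, "dx": 0, "dy": 0, "dz": -0.006, "wx": 0, "wy": 0, "wz": 0},
  {"claw": 0.03, "dx": 0, "dy": 0, "dz": -0.014, "wx": 0, "wy": 0, "wz": 0},
  {"claw": 0.03, "dx": 0, "dy": 0, "dz": -0.025, "wx": 0, "wy": 0, "wz": 0},
  {"claw": 0.03, "dx": 0, "dy": 0, "dz": -0.03, "wx": 0, "wy": 0, "wz": 0},
  {"claw": 0.03, "dx": 0, "dy": 0, "dz": -0.015, "wx": 0, "wy": 0, "wz": 0},
  {"claw": 0.03, "dx": 0.02, "dy": -0.02, "dz": 0, "wx": 0, "wy": 0, "wz": 0},
  {"claw": 0.03, "dx": 0.035, "dy": -0.034, "dz": 0, "wx": 0, "wy": 0, "wz": 0},
  {"claw": 0.03, "dx": 0.035, "dy": -0.034, "dz": 0, "wx": 0, "wy": 0, "wz": 0},
  {"claw": 0.03, "dx": 0.033, "dy": -0.034, "dz": 0, "wx": 0, "wy": 0, "wz": 0},
  {"claw": 0.03, "dx": 0.0204, "dy": -0.02, "dz": 0, "wx": 0, "wy": 0, "wz": 0},
  {"claw": 0.03, "dx": 0, "dy": 0, "dz": 0, "wx": 0, "wy": 0, "wz": 0},
  {"claw": 0.03, "dx": 0, "dy": 0, "dz": 0, "wx": 0, "wy": 0, "wz": 0},
  {"claw": 0.03, "dx": 0, "dy": 0, "dz": 0, "wx": 0, "wy": 0, "wz": 0},
])

```text
t: 12.72
eef_pos: [0.4425, -0.0422, 0.2083]
tool_rot: [0.0, 0.0, 1.0, 0.0]
contact_force: [-0.2, 0.7, -6.1]
gripper_width: 0.44
grasp_force: 84.9
```

```bash
python3 snap.py w6; python3 circ.py w6 322 320 60 .213,.006,.02 .174,.006,.03
```

```text
12.725 [ 0.4425 -0.0422  0.2083] [0.e+00 1.e-04 1.e+00 0.e+00] [-0.29  0.15  0.27  2.15 -0.06  0.85  1.59] 0.43978349050174315
hist [(np.float64(0.17), 1136), (np.float64(0.174), 62)]
.213,.006,.02 6372 median z 0.2115 circle mm ((437.4639892578125, -43.09191131591797), 24.930187225341797) mean [ 0.437  -0.0431] rect ((440.78955078125, -45.368038177490234), (46.849124908447266, 39.45848846435547), 77.19154357910156)
.174,.006,.03 1233 median z 0.1718 circle mm ((439.89892578125, -43.08442687988281), 29.86068344116211) mean [ 0.433  -0.0429] rect ((433.55316162109375, -43.107215881347656), (16.563806533813477, 59.67989730834961), 0.03017193078994751)
```

```bash
python3 circ.py w6 322 300 100 .171,.006,.03; python3 circ.py w4 322 300 100 .0895,.005,.033
```

```text
hist [(np.float64(0.058), 32), (np.float64(0.062), 1691), (np.float64(0.066), 280), (np.float64(0.154), 60), (np.float64(0.158), 395), (np.float64(0.162), 53), (np.float64(0.166), 111), (np.float64(0.17), 3537), (np.float64(0.174), 148)]
.171,.006,.03 3767 median z 0.1718 circle mm ((439.89892578125, -43.08442687988281), 29.86068344116211) mean [ 0.4247 -0.0433] rect ((426.72064208984375, -43.11082077026367), (30.228836059570312, 59.67989730834961), 0.03017193078994751)
hist [(np.float64(0.07), 8904), (np.float64(0.074), 1806), (np.float64(0.078), 299), (np.float64(0.082), 39), (np.float64(0.086), 2758), (np.float64(0.09), 953), (np.float64(0.094), 117), (np.float64(0.106), 257), (np.float64(0.11), 461), (np.float64(0.114), 588), (np.float64(0.118), 654), (np.float64(0.122), 981), (np.float64(0.126), 6140), (np.float64(0.13), 2317), (np.float64(0.134), 774), (np.float64(0.138), 845), (np.float64(0.142), 1144), (np.float64(0.146), 554), (np.float64(0.15), 889), (np.float64(0.154), 1380), (np.float64(0.158), 451), (np.float64(0.162), 134), (np.float64(0.166), 132), (np.float64(0.17), 618), (np.float64(0.174), 1226)]
.0895,.005,.033 3747 median z 0.0895 circle mm ((453.7197265625, 288.3720703125), 32.76285934448242) mean [0.4374 0.2886] rect ((440.47802734375, 288.3783874511719), (65.40220642089844, 32.63697814941406), 89.9726791381836)
```

Emit:
drive_tool([
  {"claw": 0.03, "dx": -0.001, "dy": 0.0, "dz": 0.01, "wx": 0, "wy": 0, "wz": 0},
  {"claw": 0.03, "dx": 0, "dy": 0, "dz": 0.02, "wx": 0, "wy": 0, "wz": 0},
  {"claw": 0.03, "dx": 0, "dy": 0, "dz": 0.02, "wx": 0, "wy": 0, "wz": 0},
  {"claw": 0.03, "dx": 0, "dy": 0, "dz": 0.018, "wx": 0, "wy": 0, "wz": 0},
  {"claw": 0.03, "dx": 0, "dy": 0, "dz": 0.01, "wx": 0, "wy": 0, "wz": 0},
  {"claw": 0.03, "dx": 0, "dy": 0, "dz": 0.006, "wx": 0, "wy": 0, "wz": 0},
  {"claw": 0.03, "dx": 0, "dy": 0, "dz": 0, "wx": 0, "wy": 0, "wz": 0},
  {"claw": 0.03, "dx": 0, "dy": 0, "dz": 0, "wx": 0, "wy": 0, "wz": 0},
])

```text
t: 13.78
eef_pos: [0.4434, -0.0429, 0.1248]
tool_rot: [0.001, 0.001, 1.0, 0.0]
contact_force: [0.8, -0.4, -6.4]
gripper_width: 0.446
grasp_force: 84.9
```

Emit:
drive_tool([
  {"claw": 0.03, "dx": 0, "dy": 0, "dz": 0.002, "wx": 0, "wy": 0, "wz": 0},
  {"claw": 0.03, "dx": 0, "dy": 0, "dz": 0.002, "wx": 0, "wy": 0, "wz": 0},
  {"claw": 0.03, "dx": 0, "dy": 0, "dz": 0.001, "wx": 0, "wy": 0, "wz": 0},
  {"claw": 0.03, "dx": 0, "dy": 0, "dz": 0, "wx": 0, "wy": 0, "wz": 0},
])

```text
t: 14.28
eef_pos: [0.4429, -0.0429, 0.1192]
tool_rot: [-0.0, 0.001, 1.0, 0.0]
contact_force: [0.1, 0.2, -7.3]
gripper_width: 0.444
grasp_force: 84.9
```

Free so far; lower a few more mm.

Emit:
drive_tool([
  {"claw": 0.03, "dx": 0, "dy": 0, "dz": 0.001, "wx": 0, "wy": 0, "wz": 0},
  {"claw": 0.03, "dx": 0, "dy": 0, "dz": 0.001, "wx": 0, "wy": 0, "wz": 0},
  {"claw": 0.03, "dx": 0, "dy": 0, "dz": 0.001, "wx": 0, "wy": 0, "wz": 0},
  {"claw": 0.03, "dx": 0, "dy": 0, "dz": 0, "wx": 0, "wy": 0, "wz": 0},
])

```text
t: 14.78
eef_pos: [0.4434, -0.0429, 0.1172]
tool_rot: [0.0, 0.001, 1.0, 0.0]
contact_force: [-3.0, -0.5, 7.8]
gripper_width: 0.445
grasp_force: 86.7
```

Emit:
drive_tool([
  {"claw": 0.05, "dx": 0, "dy": 0, "dz": 0, "wx": 0, "wy": 0, "wz": 0},
  {"claw": 0.085, "dx": 0, "dy": 0, "dz": 0, "wx": 0, "wy": 0, "wz": 0},
  {"claw": 0.085, "dx": 0, "dy": 0, "dz": 0, "wx": 0, "wy": 0, "wz": 0},
  {"claw": 0.085, "dx": 0, "dy": 0, "dz": 0, "wx": 0, "wy": 0, "wz": 0},
  {"claw": 0.085, "dx": 0, "dy": 0, "dz": -0.02, "wx": 0, "wy": 0, "wz": 0},
  {"claw": 0.085, "dx": 0, "dy": 0, "dz": -0.04, "wx": 0, "wy": 0, "wz": 0},
  {"claw": 0.085, "dx": 0, "dy": 0, "dz": -0.05, "wx": 0, "wy": 0, "wz": 0},
  {"claw": 0.085, "dx": 0, "dy": 0, "dz": -0.05, "wx": 0, "wy": 0, "wz": 0},
  {"claw": 0.085, "dx": 0, "dy": 0, "dz": 0, "wx": 0, "wy": 0, "wz": 0},
])

```text
t: 15.9
eef_pos: [0.4453, -0.0429, 0.2799]
tool_rot: [0.004, 0.001, 1.0, 0.001]
contact_force: [-0.6, -0.0, -0.2]
gripper_width: 0.993
grasp_force: 0.0
```

```bash
python3 snap.py w7; python3 circ.py w7 322 220 60 .119,.005,.02 .079,.005,.03 .065,.004,.05
```

```text
15.9 [ 0.4453 -0.0429  0.2799] [4.e-03 8.e-04 1.e+00 6.e-04] [-0.32  0.06  0.29  2.06 -0.02  1.01  1.55] 0.9926477330667298
hist [(np.float64(0.042), 32), (np.float64(0.062), 2259), (np.float64(0.066), 488), (np.float64(0.078), 1125), (np.float64(0.082), 66), (np.float64(0.106), 39), (np.float64(0.11), 33), (np.float64(0.114), 202), (np.float64(0.118), 1132), (np.float64(0.122), 105), (np.float64(0.142), 83)]
.119,.005,.02 1432 median z 0.1205 circle mm ((442.49932861328125, -44.0701904296875), 20.3946533203125) mean [ 0.4408 -0.0439] rect ((442.5187683105469, -43.842369079589844), (39.58686828613281, 39.16444396972656), 87.77460479736328)
.079,.005,.03 1202 median z 0.0809 circle mm ((442.7655944824219, -43.88185501098633), 30.81279182434082) mean [ 0.4312 -0.0439] rect ((440.29779052734375, -43.592384338378906), (59.57686233520508, 54.65697479248047), 81.99069213867188)
.065,.004,.05 2727 median z 0.0653 circle mm ((441.972412109375, -42.70659255981445), 54.42290496826172) mean [ 0.4352 -0.0412] rect ((442.27423095703125, -42.67422866821289), (78.55084228515625, 78.22029113769531), 4.663389205932617)
```

Emit:
drive_tool([
  {"claw": 0.085, "dx": -0.028, "dy": -0.031, "dz": 0, "wx": 0, "wy": 0, "wz": 0},
  {"claw": 0.085, "dx": -0.028, "dy": -0.031, "dz": 0, "wx": 0, "wy": 0, "wz": 0},
  {"claw": 0.085, "dx": -0.028, "dy": -0.032, "dz": 0, "wx": 0, "wy": 0, "wz": 0},
  {"claw": 0.085, "dx": -0.028, "dy": -0.032, "dz": 0, "wx": 0, "wy": 0, "wz": 0},
  {"claw": 0.085, "dx": -0.028, "dy": -0.032, "dz": 0, "wx": 0, "wy": 0, "wz": 0},
  {"claw": 0.085, "dx": 0, "dy": 0, "dz": 0, "wx": 0, "wy": 0, "wz": 0},
  {"claw": 0.085, "dx": 0, "dy": 0, "dz": 0, "wx": 0, "wy": 0, "wz": 0},
])

```text
t: 16.82
eef_pos: [0.5818, -0.2004, 0.2746]
tool_rot: [-0.002, 0.001, 1.0, 0.0]
contact_force: [0.2, -0.2, 0.3]
gripper_width: 0.998
grasp_force: 0.0
```

```bash
python3 snap.py w8
python3 - <<'E'
from h import *
f=np.load("w8.npz");print(proj((f["K"],f["R"],f["t"]),[.582,-.201,.125]))
E
python3 circ.py w8 322 225 65 .127,.005,.0145 .088,.005,.028 .072,.004,0.039
```

```text
16.825 [ 0.5818 -0.2004  0.2746] [-1.6e-03  7.0e-04  1.0e+00  5.0e-04] [-0.07  0.38  0.4   1.7  -0.16  1.09  1.95] 0.9981418612093648
[321.95164901 226.24674945]
hist [(np.float64(0.066), 31), (np.float64(0.07), 1722), (np.float64(0.074), 317), (np.float64(0.086), 1433), (np.float64(0.09), 118), (np.float64(0.114), 31), (np.float64(0.118), 35), (np.float64(0.122), 141), (np.float64(0.126), 639), (np.float64(0.13), 71), (np.float64(0.15), 32)]
.127,.005,.0145 846 median z 0.1281 circle mm ((578.9580688476562, -208.218505859375), 14.91443920135498) mean [ 0.5774 -0.2079] rect ((578.8196411132812, -208.19732666015625), (28.80499839782715, 28.67591094970703), 28.792238235473633)
.088,.005,.028 1557 median z 0.089 circle mm ((579.3973999023438, -208.19140625), 28.15471839904785) mean [ 0.5728 -0.2077] rect ((579.2483520507812, -208.11163330078125), (54.513458251953125, 54.80508041381836), 36.380760192871094)
.072,.004,0.039 2021 median z 0.0731 circle mm ((579.0228881835938, -207.821533203125), 39.114906311035156) mean [ 0.5717 -0.2071] rect ((578.921875, -207.73190307617188), (77.25466918945312, 77.28579711914062), 43.899574279785156)
```

View pics/w8.png

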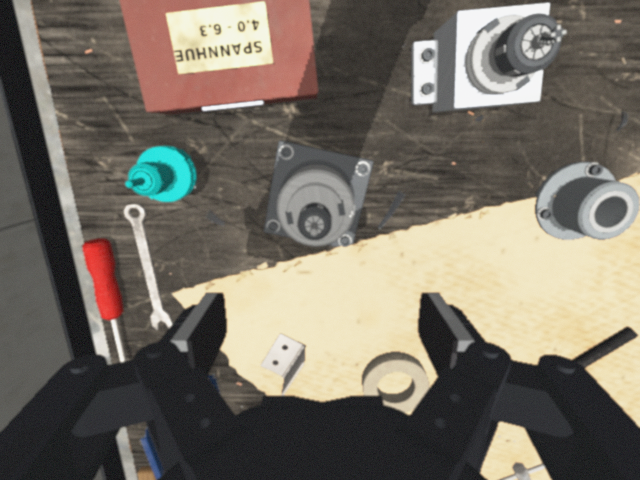

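Medium holder is seated: its flange top is 15.6 mm above the rim and 1.4 mm off axis. This view has the small holder at about (316,215) in the large pot, and the empty small pot at (608,208).

Emit:
drive_tool([
  {"claw": 0.085, "dx": 0.002, "dy": -0.0078, "dz": 0.03, "wx": 0, "wy": 0, "wz": 0},
  {"claw": 0.085, "dx": 0, "dy": 0, "dz": 0.04, "wx": 0, "wy": 0, "wz": 0},
  {"claw": 0.085, "dx": 0, "dy": 0, "dz": 0.04, "wx": 0, "wy": 0, "wz": 0},
  {"claw": 0.085, "dx": 0, "dy": 0, "dz": 0.03, "wx": 0, "wy": 0, "wz": 0},
  {"claw": 0.085, "dx": 0, "dy": 0, "dz": 0.012, "wx": 0, "wy": 0, "wz": 0},
  {"claw": 0.05, "dx": 0, "dy": 0, "dz": 0, "wx": 0, "wy": 0, "wz": 0},
  {"claw": 0.03, "dx": 0, "dy": 0, "dz": 0, "wx": 0, "wy": 0, "wz": 0},
  {"claw": 0.02, "dx": 0, "dy": 0, "dz": 0, "wx": 0, "wy": 0, "wz": 0},
  {"claw": 0.02, "dx": 0, "dy": 0, "dz": 0, "wx": 0, "wy": 0, "wz": 0},
  {"claw": 0.02, "dx": 0, "dy": 0, "dz": 0, "wx": 0, "wy": 0, "wz": 0},
  {"claw": 0.02, "dx": 0, "dy": 0, "dz": 0, "wx": 0, "wy": 0, "wz": 0},
], newtons=60)

```text
t: 18.25
eef_pos: [0.5816, -0.2086, 0.1255]
tool_rot: [0.001, 0.0, 1.0, 0.0]
contact_force: [-0.2, 2.4, 6.5]
gripper_width: 0.321
grasp_force: 58.6
```

Emit:
drive_tool([
  {"claw": 0.02, "dx": 0, "dy": 0, "dz": -0.01, "wx": 0, "wy": 0, "wz": 0},
  {"claw": 0.02, "dx": 0, "dy": 0, "dz": -0.025, "wx": 0, "wy": 0, "wz": 0},
  {"claw": 0.02, "dx": 0, "dy": 0, "dz": -0.025, "wx": 0, "wy": 0, "wz": 0},
  {"claw": 0.02, "dx": 0, "dy": 0, "dz": -0.015, "wx": 0, "wy": 0, "wz": 0},
  {"claw": 0.02, "dx": 0, "dy": 0.02, "dz": 0, "wx": 0, "wy": 0, "wz": 0},
  {"claw": 0.02, "dx": -0.001, "dy": 0.045, "dz": 0, "wx": 0, "wy": 0, "wz": 0},
  {"claw": 0.02, "dx": -0.001, "dy": 0.05, "dz": 0, "wx": 0, "wy": 0, "wz": 0},
  {"claw": 0.02, "dx": -0.001, "dy": 0.05, "dz": 0, "wx": 0, "wy": 0, "wz": 0},
  {"claw": 0.02, "dx": -0.001, "dy": 0.05, "dz": 0, "wx": 0, "wy": 0, "wz": 0},
  {"claw": 0.02, "dx": -0.001, "dy": 0.045, "dz": 0, "wx": 0, "wy": 0, "wz": 0},
  {"claw": 0.02, "dx": -0.001, "dy": 0.03, "dz": 0, "wx": 0, "wy": 0, "wz": 0},
  {"claw": 0.02, "dx": 0, "dy": 0.0176, "dz": 0, "wx": 0, "wy": 0, "wz": 0},
  {"claw": 0.02, "dx": 0, "dy": 0, "dz": 0, "wx": 0, "wy": 0, "wz": 0},
  {"claw": 0.02, "dx": 0, "dy": 0, "dz": 0, "wx": 0, "wy": 0, "wz": 0},
  {"claw": 0.02, "dx": 0, "dy": 0, "dz": 0, "wx": 0, "wy": 0, "wz": 0},
])

```text
t: 20.12
eef_pos: [0.5872, 0.0967, 0.1993]
tool_rot: [-0.0, 0.002, 1.0, -0.0]
contact_force: [0.8, -0.0, -3.2]
gripper_width: 0.32
grasp_force: 59.5
```

```bash
python3 snap.py w9; python3 circ.py w9 322 290 100 .163,.006,.0275 .056,.005,.032
```

```text
20.125 [0.5872 0.0967 0.1993] [-0.0e+00  2.1e-03  1.0e+00 -3.0e-04] [-0.51  0.42  0.32  1.83 -0.16  0.92  1.44] 0.3197031459810931
hist [(np.float64(0.03), 34), (np.float64(0.038), 36), (np.float64(0.042), 32), (np.float64(0.046), 43), (np.float64(0.05), 44), (np.float64(0.054), 1514), (np.float64(0.058), 289), (np.float64(0.146), 78), (np.float64(0.15), 435), (np.float64(0.158), 575), (np.float64(0.162), 3379), (np.float64(0.166), 117), (np.float64(0.17), 57)]
.163,.006,.0275 4045 median z 0.1629 circle mm ((584.124755859375, 96.71710205078125), 28.268375396728516) mean [0.5717 0.0971] rect ((573.6337890625, 96.6465835571289), (32.39271545410156, 56.51848220825195), 0.3734378516674042)
.056,.005,.032 1837 median z 0.0572 circle mm ((585.117431640625, 99.25862884521484), 31.45981788635254) mean [0.5713 0.0999] rect ((575.0400390625, 99.71189880371094), (62.858680725097656, 38.70818328857422), 87.29717254638672)
```

View pics/w9.png

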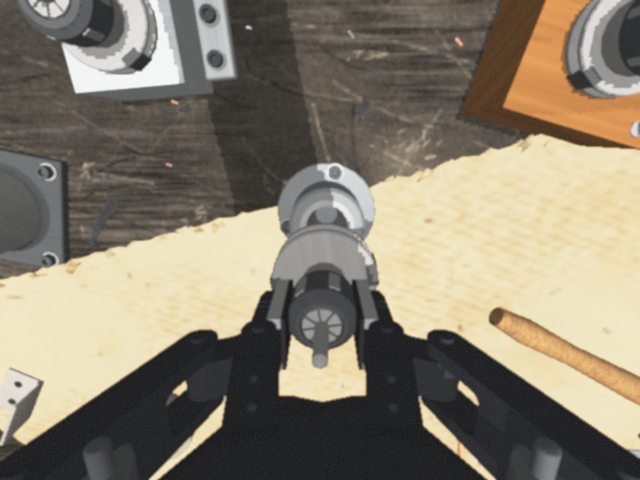

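The small holder is held upright at about (323,320), over the small pot at (327,215); it needs about +2.5 mm in y.

Emit:
drive_tool([
  {"claw": 0.02, "dx": -0.0008, "dy": 0.0022, "dz": 0, "wx": 0, "wy": 0, "wz": 0},
  {"claw": 0.02, "dx": 0, "dy": 0, "dz": 0.02, "wx": 0, "wy": 0, "wz": 0},
  {"claw": 0.02, "dx": 0, "dy": 0, "dz": 0.02, "wx": 0, "wy": 0, "wz": 0},
  {"claw": 0.02, "dx": 0, "dy": 0, "dz": 0.02, "wx": 0, "wy": 0, "wz": 0},
  {"claw": 0.02, "dx": 0, "dy": 0, "dz": 0.013, "wx": 0, "wy": 0, "wz": 0},
  {"claw": 0.02, "dx": 0, "dy": 0, "dz": 0.007, "wx": 0, "wy": 0, "wz": 0},
  {"claw": 0.02, "dx": 0, "dy": 0, "dz": 0.003, "wx": 0, "wy": 0, "wz": 0},
  {"claw": 0.02, "dx": 0, "dy": 0, "dz": 0, "wx": 0, "wy": 0, "wz": 0},
  {"claw": 0.02, "dx": 0, "dy": 0, "dz": 0, "wx": 0, "wy": 0, "wz": 0},
])

```text
t: 21.3
eef_pos: [0.5884, 0.1009, 0.1169]
tool_rot: [0.001, 0.001, 1.0, 0.0]
contact_force: [0.4, -0.0, -3.7]
gripper_width: 0.321
grasp_force: 59.6
```

Emit:
drive_tool([
  {"claw": 0.02, "dx": 0, "dy": 0, "dz": 0.002, "wx": 0, "wy": 0, "wz": 0},
  {"claw": 0.02, "dx": 0, "dy": 0, "dz": 0.002, "wx": 0, "wy": 0, "wz": 0},
  {"claw": 0.02, "dx": 0, "dy": 0, "dz": 0.001, "wx": 0, "wy": 0, "wz": 0},
  {"claw": 0.02, "dx": 0, "dy": 0, "dz": 0, "wx": 0, "wy": 0, "wz": 0},
])

```text
t: 21.8
eef_pos: [0.5878, 0.1009, 0.1111]
tool_rot: [-0.0, 0.001, 1.0, -0.0]
contact_force: [-0.1, -0.6, -3.8]
gripper_width: 0.319
grasp_force: 59.6
```

Emit:
drive_tool([
  {"claw": 0.02, "dx": 0, "dy": -0.001, "dz": 0.001, "wx": 0, "wy": 0, "wz": 0},
  {"claw": 0.02, "dx": 0, "dy": 0, "dz": 0.001, "wx": 0, "wy": 0, "wz": 0},
  {"claw": 0.02, "dx": 0, "dy": 0, "dz": 0.001, "wx": 0, "wy": 0, "wz": 0},
  {"claw": 0.02, "dx": 0, "dy": 0, "dz": 0, "wx": 0, "wy": 0, "wz": 0},
])

```text
t: 22.3
eef_pos: [0.5885, 0.1, 0.1095]
tool_rot: [0.001, 0.001, 1.0, 0.0]
contact_force: [-2.8, 0.7, 7.5]
gripper_width: 0.319
grasp_force: 60.8
```

Emit:
drive_tool([
  {"claw": 0.04, "dx": 0, "dy": 0, "dz": 0, "wx": 0, "wy": 0, "wz": 0},
  {"claw": 0.085, "dx": 0, "dy": 0, "dz": 0, "wx": 0, "wy": 0, "wz": 0},
  {"claw": 0.085, "dx": 0, "dy": 0, "dz": 0, "wx": 0, "wy": 0, "wz": 0},
  {"claw": 0.085, "dx": 0, "dy": 0, "dz": 0, "wx": 0, "wy": 0, "wz": 0},
  {"claw": 0.085, "dx": 0, "dy": 0, "dz": -0.02, "wx": 0, "wy": 0, "wz": 0},
  {"claw": 0.085, "dx": 0, "dy": 0, "dz": -0.04, "wx": 0, "wy": 0, "wz": 0},
  {"claw": 0.085, "dx": 0, "dy": 0, "dz": -0.05, "wx": 0, "wy": 0, "wz": 0},
  {"claw": 0.085, "dx": 0, "dy": 0, "dz": -0.05, "wx": 0, "wy": 0, "wz": 0},
  {"claw": 0.085, "dx": 0, "dy": 0, "dz": 0, "wx": 0, "wy": 0, "wz": 0},
])

```text
t: 23.42
eef_pos: [0.5904, 0.1001, 0.2727]
tool_rot: [0.004, 0.001, 1.0, 0.001]
contact_force: [0.3, 0.0, -0.1]
gripper_width: 0.994
grasp_force: 0.0
```

```bash
python3 snap.py w10; python3 circ.py w10 322 220 60 .111,.005,.0145 .073,.005,.028 .057,.004,.032
```

```text
23.425 [0.5904 0.1001 0.2727] [4.0e-03 9.0e-04 1.0e+00 1.3e-03] [-0.54  0.34  0.34  1.75 -0.13  1.06  1.42] 0.9943452984671332
hist [(np.float64(0.054), 386), (np.float64(0.058), 86), (np.float64(0.07), 1336), (np.float64(0.074), 114), (np.float64(0.102), 35), (np.float64(0.106), 139), (np.float64(0.11), 568), (np.float64(0.114), 77), (np.float64(0.134), 35)]
.111,.005,.0145 779 median z 0.1121 circle mm ((585.4120483398438, 100.24722290039062), 15.120383262634277) mean [0.5841 0.1003] rect ((585.353759765625, 100.1748046875), (28.993059158325195, 28.40167999267578), 44.403724670410156)
.073,.005,.028 1456 median z 0.073 circle mm ((586.3768920898438, 100.36544799804688), 28.079885482788086) mean [0.5798 0.1   ] rect ((585.8121337890625, 99.92436218261719), (54.28897476196289, 54.443634033203125), 46.038917541503906)
.057,.004,.032 451 median z 0.0565 circle mm ((585.3466186523438, 99.15042877197266), 31.406267166137695) mean [0.5675 0.0944] rect ((577.7786865234375, 97.35188293457031), (47.19725036621094, 62.645050048828125), 12.804459571838379)
```

Emit:
drive_tool([
  {"claw": 0.085, "dx": 0.03, "dy": 0.045, "dz": 0, "wx": 0, "wy": 0, "wz": 0},
  {"claw": 0.085, "dx": 0.035, "dy": 0.05, "dz": 0, "wx": 0, "wy": 0, "wz": 0},
  {"claw": 0.085, "dx": 0.035, "dy": 0.05, "dz": 0, "wx": 0, "wy": 0, "wz": 0},
  {"claw": 0.085, "dx": 0.03, "dy": 0.043, "dz": 0, "wx": 0, "wy": 0, "wz": 0},
  {"claw": 0.085, "dx": 0, "dy": 0, "dz": 0, "wx": 0, "wy": 0, "wz": 0},
  {"claw": 0.085, "dx": 0, "dy": 0, "dz": 0, "wx": 0, "wy": 0, "wz": 0},
  {"claw": 0.085, "dx": 0, "dy": 0, "dz": 0, "wx": 0, "wy": 0, "wz": 0},
])

```text
t: 24.35
eef_pos: [0.459, 0.2865, 0.2677]
tool_rot: [-0.0, 0.002, 1.0, -0.001]
contact_force: [0.1, 0.0, -0.7]
gripper_width: 0.995
grasp_force: 0.0
```

```bash
python3 snap.py w11; python3 circ.py w11 322 225 65 .128,.005,.025 .089,.005,.033 .073,.004,0
```

```text
24.35 [0.459  0.2865 0.2677] [-3.e-04  2.e-03  1.e+00 -6.e-04] [-0.88  0.25  0.24  1.88 -0.07  1.03  0.96] 0.9947682579590503
hist [(np.float64(0.07), 6041), (np.float64(0.074), 1311), (np.float64(0.078), 38), (np.float64(0.086), 995), (np.float64(0.09), 156), (np.float64(0.11), 44), (np.float64(0.114), 45), (np.float64(0.118), 49), (np.float64(0.122), 190), (np.float64(0.126), 1867), (np.float64(0.13), 351), (np.float64(0.138), 50), (np.float64(0.142), 32), (np.float64(0.146), 32), (np.float64(0.15), 116), (np.float64(0.154), 171)]
.128,.005,.025 2383 median z 0.129 circle mm ((456.8208923339844, 288.4724426269531), 25.49281120300293) mean [0.4544 0.2882] rect ((456.8756408691406, 288.3478698730469), (49.49580383300781, 49.80507278442383), 57.31394958496094)
.089,.005,.033 1155 median z 0.0892 circle mm ((456.9429931640625, 288.27301025390625), 33.569664001464844) mean [0.4404 0.288 ] rect ((449.44439697265625, 287.49261474609375), (50.48976516723633, 65.67655181884766), 5.860220432281494)
.073,.004,0 7330 median z 0.0733 circle mm ((461.4662170410156, 287.2812194824219), 73.84217071533203) mean [0.4565 0.2887] rect ((457.5196838378906, 288.1339111328125), (110.38513946533203, 110.5873031616211), 75.0373764038086)
```

Emit:
drive_tool([
  {"claw": 0.085, "dx": 0.003, "dy": 0.0005, "dz": 0.03, "wx": 0, "wy": 0, "wz": 0},
  {"claw": 0.085, "dx": 0, "dy": 0, "dz": 0.04, "wx": 0, "wy": 0, "wz": 0},
  {"claw": 0.085, "dx": 0, "dy": 0, "dz": 0.04, "wx": 0, "wy": 0, "wz": 0},
  {"claw": 0.085, "dx": 0, "dy": 0, "dz": 0.025, "wx": 0, "wy": 0, "wz": 0},
  {"claw": 0.085, "dx": 0, "dy": 0, "dz": 0.01, "wx": 0, "wy": 0, "wz": 0},
  {"claw": 0.06, "dx": 0, "dy": 0, "dz": 0, "wx": 0, "wy": 0, "wz": 0},
  {"claw": 0.05, "dx": 0, "dy": 0, "dz": 0, "wx": 0, "wy": 0, "wz": 0},
  {"claw": 0.04, "dx": 0, "dy": 0, "dz": 0, "wx": 0, "wy": 0, "wz": 0},
  {"claw": 0.04, "dx": 0, "dy": 0, "dz": 0, "wx": 0, "wy": 0, "wz": 0},
  {"claw": 0.04, "dx": 0, "dy": 0, "dz": 0, "wx": 0, "wy": 0, "wz": 0},
  {"claw": 0.04, "dx": 0, "dy": 0, "dz": 0, "wx": 0, "wy": 0, "wz": 0},
], newtons=80)

```text
t: 25.78
eef_pos: [0.4561, 0.2892, 0.125]
tool_rot: [0.001, 0.001, 1.0, 0.001]
contact_force: [-1.1, -1.1, 5.7]
gripper_width: 0.565
grasp_force: 81.9
```

Emit:
drive_tool([
  {"claw": 0.04, "dx": 0, "dy": 0, "dz": -0.01, "wx": 0, "wy": 0, "wz": 0},
  {"claw": 0.04, "dx": 0, "dy": 0, "dz": -0.03, "wx": 0, "wy": 0, "wz": 0},
  {"claw": 0.04, "dx": 0, "dy": 0, "dz": -0.04, "wx": 0, "wy": 0, "wz": 0},
  {"claw": 0.04, "dx": 0, "dy": 0, "dz": -0.04, "wx": 0, "wy": 0, "wz": 0},
  {"claw": 0.04, "dx": 0, "dy": 0, "dz": -0.02, "wx": 0, "wy": 0, "wz": 0},
  {"claw": 0.04, "dx": -0.006, "dy": -0.025, "dz": 0, "wx": 0, "wy": 0, "wz": 0},
  {"claw": 0.04, "dx": -0.0115, "dy": -0.045, "dz": 0, "wx": 0, "wy": 0, "wz": 0},
  {"claw": 0.04, "dx": -0.0115, "dy": -0.048, "dz": 0, "wx": 0, "wy": 0, "wz": 0},
  {"claw": 0.04, "dx": -0.0115, "dy": -0.048, "dz": 0, "wx": 0, "wy": 0, "wz": 0},
  {"claw": 0.04, "dx": -0.0115, "dy": -0.048, "dz": 0, "wx": 0, "wy": 0, "wz": 0},
  {"claw": 0.04, "dx": -0.0115, "dy": -0.048, "dz": 0, "wx": 0, "wy": 0, "wz": 0},
  {"claw": 0.04, "dx": -0.0115, "dy": -0.048, "dz": 0, "wx": 0, "wy": 0, "wz": 0},
  {"claw": 0.04, "dx": -0.0115, "dy": -0.048, "dz": 0, "wx": 0, "wy": 0, "wz": 0},
  {"claw": 0.04, "dx": -0.0115, "dy": -0.048, "dz": 0, "wx": 0, "wy": 0, "wz": 0},
  {"claw": 0.04, "dx": -0.0115, "dy": -0.045, "dz": 0, "wx": 0, "wy": 0, "wz": 0},
  {"claw": 0.04, "dx": -0.0115, "dy": -0.03, "dz": 0, "wx": 0, "wy": 0, "wz": 0},
  {"claw": 0.04, "dx": -0.001, "dy": -0.015, "dz": 0, "wx": 0, "wy": 0, "wz": 0},
  {"claw": 0.04, "dx": 0, "dy": 0, "dz": 0, "wx": 0, "wy": 0, "wz": 0},
  {"claw": 0.04, "dx": 0, "dy": 0, "dz": 0, "wx": 0, "wy": 0, "wz": 0},
  {"claw": 0.04, "dx": 0, "dy": 0, "dz": 0, "wx": 0, "wy": 0, "wz": 0},
])

```text
t: 28.28
eef_pos: [0.5766, -0.2058, 0.2632]
tool_rot: [-0.0, -0.0, 1.0, 0.001]
contact_force: [0.1, 0.4, -6.5]
gripper_width: 0.563
grasp_force: 84.7
```

Emit:
drive_tool([
  {"claw": 0.04, "dx": 0, "dy": 0, "dz": 0.02, "wx": 0, "wy": 0, "wz": 0},
  {"claw": 0.04, "dx": 0, "dy": 0, "dz": 0.03, "wx": 0, "wy": 0, "wz": 0},
  {"claw": 0.04, "dx": 0, "dy": 0, "dz": 0.01, "wx": 0, "wy": 0, "wz": 0},
  {"claw": 0.04, "dx": 0, "dy": 0, "dz": 0, "wx": 0, "wy": 0, "wz": 0},
  {"claw": 0.04, "dx": 0, "dy": 0, "dz": 0, "wx": 0, "wy": 0, "wz": 0},
])

```text
t: 28.9
eef_pos: [0.5774, -0.2078, 0.2045]
tool_rot: [0.001, 0.001, 1.0, -0.0]
contact_force: [-0.0, 0.2, -7.2]
gripper_width: 0.563
grasp_force: 84.5
```

```bash
python3 snap.py w12; python3 circ.py w12 322 290 120 .169,.006,.033 .072,.005,.039
```

```text
28.9 [ 0.5774 -0.2078  0.2045] [ 1.e-03  6.e-04  1.e+00 -2.e-04] [-0.11  0.46  0.47  1.79 -0.25  0.95  2.04] 0.5625825185781934
hist [(np.float64(0.03), 61), (np.float64(0.034), 50), (np.float64(0.038), 55), (np.float64(0.042), 61), (np.float64(0.046), 55), (np.float64(0.05), 62), (np.float64(0.054), 54), (np.float64(0.058), 67), (np.float64(0.062), 71), (np.float64(0.066), 72), (np.float64(0.07), 2127), (np.float64(0.074), 298), (np.float64(0.154), 358), (np.float64(0.158), 155), (np.float64(0.162), 66), (np.float64(0.166), 3425), (np.float64(0.17), 227), (np.float64(0.174), 91)]
.169,.006,.033 3749 median z 0.1687 circle mm ((574.3965454101562, -209.03536987304688), 32.4693603515625) mean [ 0.5583 -0.2085] rect ((561.4215698242188, -209.0601043701172), (32.2742919921875, 64.93546295166016), 0.11208759993314743)
.072,.005,.039 2480 median z 0.0731 circle mm ((578.01416015625, -207.63172912597656), 38.76295852661133) mean [ 0.5574 -0.2074] rect ((561.8351440429688, -207.35183715820312), (77.05380249023438, 43.803489685058594), 89.1884994506836)
```

View pics/w12.png

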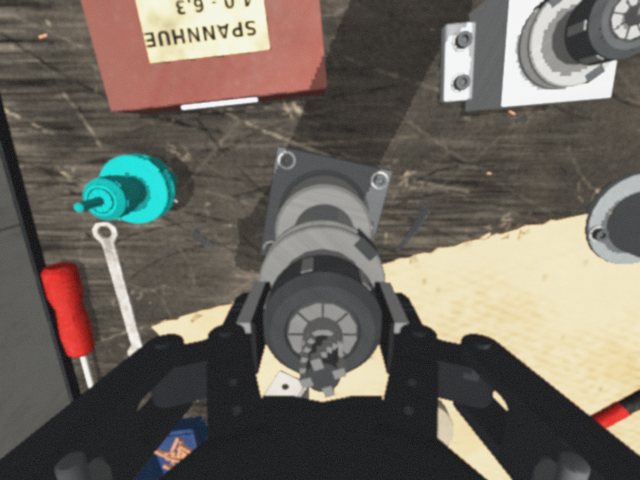

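The large holder is held upright at about (322,320), above the large pot at (322,215). The correction is about +0.7 mm in x and +1 mm in y.

Emit:
drive_tool([
  {"claw": 0.04, "dx": -0.0007, "dy": 0.001, "dz": 0.01, "wx": 0, "wy": 0, "wz": 0},
  {"claw": 0.04, "dx": 0, "dy": 0, "dz": 0.02, "wx": 0, "wy": 0, "wz": 0},
  {"claw": 0.04, "dx": 0, "dy": 0, "dz": 0.02, "wx": 0, "wy": 0, "wz": 0},
  {"claw": 0.04, "dx": 0, "dy": 0, "dz": 0.012, "wx": 0, "wy": 0, "wz": 0},
  {"claw": 0.04, "dx": 0, "dy": 0, "dz": 0.006, "wx": 0, "wy": 0, "wz": 0},
  {"claw": 0.04, "dx": 0, "dy": 0, "dz": 0.004, "wx": 0, "wy": 0, "wz": 0},
  {"claw": 0.04, "dx": 0, "dy": 0, "dz": 0, "wx": 0, "wy": 0, "wz": 0},
  {"claw": 0.04, "dx": 0, "dy": 0, "dz": 0, "wx": 0, "wy": 0, "wz": 0},
])

```text
t: 29.95
eef_pos: [0.5776, -0.2067, 0.1318]
tool_rot: [0.0, 0.001, 1.0, -0.0]
contact_force: [0.9, -0.7, -7.5]
gripper_width: 0.56
grasp_force: 84.5
```

Emit:
drive_tool([
  {"claw": 0.04, "dx": 0, "dy": 0, "dz": 0.002, "wx": 0, "wy": 0, "wz": 0},
  {"claw": 0.04, "dx": 0, "dy": 0, "dz": 0.002, "wx": 0, "wy": 0, "wz": 0},
  {"claw": 0.04, "dx": 0, "dy": 0, "dz": 0.001, "wx": 0, "wy": 0, "wz": 0},
  {"claw": 0.04, "dx": 0, "dy": 0, "dz": 0, "wx": 0, "wy": 0, "wz": 0},
])

```text
t: 30.45
eef_pos: [0.5772, -0.2066, 0.1261]
tool_rot: [-0.0, 0.001, 1.0, 0.0]
contact_force: [0.3, 0.4, -6.9]
gripper_width: 0.561
grasp_force: 84.5
```

Emit:
drive_tool([
  {"claw": 0.04, "dx": -0.0005, "dy": 0, "dz": 0.001, "wx": 0, "wy": 0, "wz": 0},
  {"claw": 0.04, "dx": 0, "dy": 0, "dz": 0.001, "wx": 0, "wy": 0, "wz": 0},
  {"claw": 0.04, "dx": 0, "dy": 0, "dz": 0.0005, "wx": 0, "wy": 0, "wz": 0},
  {"claw": 0.04, "dx": 0, "dy": 0, "dz": 0, "wx": 0, "wy": 0, "wz": 0},
])

```text
t: 30.95
eef_pos: [0.5782, -0.2067, 0.1247]
tool_rot: [0.001, 0.001, 1.0, 0.0]
contact_force: [-2.3, 1.9, 5.6]
gripper_width: 0.562
grasp_force: 85.4
```

Contact at the seat height; release, rise and check.

Emit:
drive_tool([
  {"claw": 0.06, "dx": 0, "dy": 0, "dz": 0, "wx": 0, "wy": 0, "wz": 0},
  {"claw": 0.085, "dx": 0, "dy": 0, "dz": 0, "wx": 0, "wy": 0, "wz": 0},
  {"claw": 0.085, "dx": 0, "dy": 0, "dz": 0, "wx": 0, "wy": 0, "wz": 0},
  {"claw": 0.085, "dx": 0, "dy": 0, "dz": 0, "wx": 0, "wy": 0, "wz": 0},
  {"claw": 0.085, "dx": 0, "dy": 0, "dz": -0.02, "wx": 0, "wy": 0, "wz": 0},
  {"claw": 0.085, "dx": 0, "dy": 0, "dz": -0.04, "wx": 0, "wy": 0, "wz": 0},
  {"claw": 0.085, "dx": 0, "dy": 0, "dz": -0.05, "wx": 0, "wy": 0, "wz": 0},
  {"claw": 0.085, "dx": 0, "dy": 0, "dz": -0.05, "wx": 0, "wy": 0, "wz": 0},
  {"claw": 0.085, "dx": 0, "dy": 0, "dz": 0, "wx": 0, "wy": 0, "wz": 0},
  {"claw": 0.085, "dx": 0, "dy": 0, "dz": 0, "wx": 0, "wy": 0, "wz": 0},
])

```text
t: 32.2
eef_pos: [0.5776, -0.2065, 0.2844]
tool_rot: [0.0, 0.001, 1.0, 0.0]
contact_force: [0.6, 0.9, -0.6]
gripper_width: 0.996
grasp_force: 0.0
```

```bash
python3 snap.py w13; python3 circ.py w13 322 225 65 .128,.005,.025 .088,.005,.033 .072,.004,.039
python3 - <<'E'
from h import *
p,d=read_camera("scene");cv2.imwrite("pics/scene1.png",p[:,:,::-1])
E
```

```text
32.2 [ 0.5776 -0.2065  0.2844] [4.e-04 7.e-04 1.e+00 1.e-04] [-0.14  0.38  0.51  1.71 -0.2   1.11  2.  ] 0.9960122006642564
hist [(np.float64(0.066), 36), (np.float64(0.07), 724), (np.float64(0.074), 146), (np.float64(0.086), 938), (np.float64(0.09), 104), (np.float64(0.11), 33), (np.float64(0.114), 43), (np.float64(0.118), 42), (np.float64(0.122), 222), (np.float64(0.126), 1696), (np.float64(0.13), 220), (np.float64(0.134), 37), (np.float64(0.142), 34), (np.float64(0.146), 31), (np.float64(0.15), 128), (np.float64(0.154), 116)]
.128,.005,.025 2118 median z 0.1287 circle mm ((579.0803833007812, -207.7632598876953), 25.585224151611328) mean [ 0.5766 -0.2078] rect ((579.1109619140625, -207.642333984375), (49.62687683105469, 49.40454864501953), 63.06511306762695)
.088,.005,.033 1057 median z 0.089 circle mm ((579.0574951171875, -208.3543701171875), 33.901058197021484) mean [ 0.5628 -0.2077] rect ((572.3837280273438, -208.59628295898438), (51.94945526123047, 65.29035186767578), 4.041647911071777)
.072,.004,.039 841 median z 0.0728 circle mm ((579.0360107421875, -207.9486083984375), 39.06611251831055) mean [ 0.56   -0.2077] rect ((572.0533447265625, -207.35464477539062), (77.3987045288086, 63.365867614746094), 87.83177185058594)
```

View pics/w13.png

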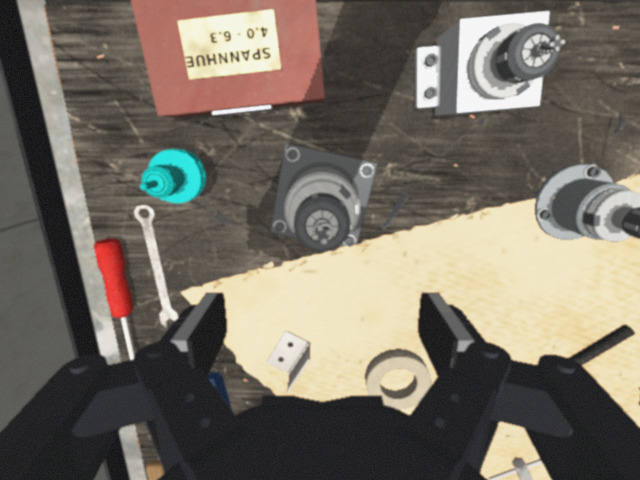

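View pics/scene1.png

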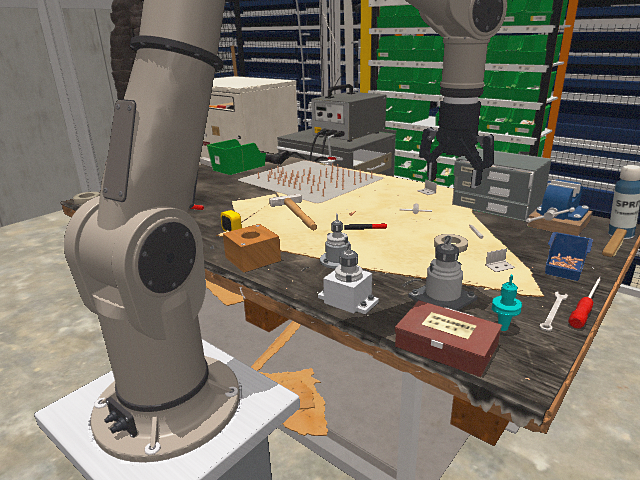

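In the wrist view the large holder is concentric in the large pot at (322,215). The scene view shows all three holders seated: small at (337,245), medium at (348,272), large at (446,265). The block is empty, the tin and tape are in place, and the gripper is clear of everything.

```bash
python3 -c "
from station import *
print(hand_in())"
```

```text
the job is handed in; nothing more can be done
None
```

All three holders are seated upright in the pots of their own size and released, with the tin and tape left in place; the job was handed in at about 32 s, and no verdict came back.

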